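Take the die cap off the tall clay extruder

ROBOT

A 6-joint arm with a two-finger parallel gripper is mounted at the origin on the work surface. World frame = base frame: x ahead of the robot, y to its left, z up, the work surface at z = 0. Lengths are in m, angles in rad, forces in N, time in s.
With the tool pointing down it reaches from about 0.275 to 0.725 m from the base axis. Payload 5.6 kg.
Tool frame: the origin (TCP) lies at the very end of the fingers, on their centre line; the grasp point (between the pads) lies 19 mm behind it (tcp_to_grasp is the z of the grasp point in the tool frame, in m); z points along the fingers, y is the direction in which the jaws open and shut (so a half turn about z gives the same grasp; the last joint's range is limited). The gripper opens to 85 mm and grips with 20 to 120 N. Pads are 22 mm wide; open, the fingers measure 114 mm over their backs; the gripper's body (76 mm by 85 mm) begins 54 mm behind the grasp point. The pads swing forward as they close: fully open they stand 13 mm farther back than shut.
Start: joints at [-1.022, 0.255, 0.108, 0, -1.424, -0.285], TCP at [0.143, -0.531, 0.231] pointing down, gripper open.
Joint ranges: [-2.95, 2.95], [-1.21, 1.97], [-1.09, 1.5], [-2.87, 1.71], [-2.94, -0.07], [-3.05, 3.05]. Speed limits (rad/s): [2.57, 2.57, 3.14, 3.14, 3.14, 3.14].

INTERFACE

Orientations are given as [roll, pitch, yaw] about the fixed x, y, z axes, in that order (R = Rz(yaw) Ry(pitch) Rx(roll)).
In Python, from plant import observe, get_image, camera_info, sign_off, tcp_to_grasp gives the robot as it stands.
- The arm moves only by the tool jog_arm, never from a script. Its argument "motion" is a list of rows, each an object of numbers: "dx", "dy", "dz": the shift along the tool's x, y, z in mm; "wx", "wy", "wz": the turn, a rotation vector about the tool's x, y, z in degrees. A call has 1 to 8 rows; each row shifts and turns the pose as measured when the row begins, along the tool's axes as they then stand; what a row does not reach is not made up. A row lasts 1/12 s, in which the tool goes at most 41.7 mm and 7.16 degrees, less where a joint would pass 70% of its speed; a pose out of reach is approached as far as the arm can. A call is refused whole if a number of a shift passes 41.7 or a number of a turn 7.16, either way. A call with a gripper value outside its range is refused whole. "grip" is the closure, from -1 (fully open) to 1 (shut), set as the call begins (left out, the last holds). The fingers move at their own pace and stop on an object; the grip force is fixed at half the most. Time passes only in rows, so rows that do not move let the fingers close. It gives the time, the measured TCP pose, the force and the opening at its end, in the units of the state.
- observe(): the state, without advancing time (a new reading comes with each control period).
- get_image(name): name is "scene" or "top" or "wrist"; returns the picture (400x640x3 uint8, blue, green, red); there is no depth.
- camera_info(name): a dict with "mtx" (3x3 intrinsics, pixels), "pose" (4x4, takes a point from camera to world coordinates); the wrist camera has in their place "mount" (4x4, takes a point from camera to tool coordinates, whose origin is the TCP and whose axes are the flange's). Camera axes: x right, y down, z forward; pixel columns grow to the right and rows downward; lengths in m; the calibration is good to about 2 mm. A picture is of the moment at which its call begins: read the wrist's pose just before it. camera_info takes no time and is no camera call.
- sign_off(): hands the job in, once; it reports no verdict.
The state is a dict: "clock": time; "qpos": joint angles; "qvel": joint speeds; "tau": joint torques, N m; "position": TCP position; "tcp_rot": TCP orientation; "wrist_force": force on the tool from outside, world axes, zero at the start; "torque": the same for the moment, N m; "gripper_width": finger opening in m.
Only numpy, scipy, OpenCV 4.12 (cv2) and the standard library are available. Lean on these libraries where they do the work, as an engineer would, in place of code of your own. Each camera call takes 0.05 s, during which the arm holds its last target.

TASK

Take the die cap off the taller of the two upright clay extruders for cleaning: push its round release button all the way down (it stays down), turn the cap about a quarter turn anticlockwise seen from above, and lift it straight off. Set the cap down upright, spigot down, near the middle of the round plywood bat and let go of it there; leave the short extruder's cap on its barrel.

Things in the scene. Friction and masses are not known exactly. Their poses are not given: they have to be found in the camera images.
- extruder: Taller of two alike upright clay extruders, fixed: base 140 x 140 mm, steel barrel 64 mm wide, rim 170 mm above the bench (short one: 100 mm). Origin: under the base, on the barrel's axis; z up. Two bayonet claws stand 36 to 56 mm from the axis at +x and -x (52 mm wide, tops 16 mm above the rim), gaps at +y and -y. Button at x 60, y 44 mm. The cap lifts out when its bar points at the gaps.
- die_cap_grip (a point): Centre of the grip bar on top of the tall extruder's loose aluminium cap (0.2 to 0.4 kg): bar 56 mm along x, 16 thick along y, 38 high. Below: disc 64 mm wide with lugs 43 mm from the axis along x, then a 40 mm wide, 12 mm deep spigot whose flat foot is 51 mm below this point. With the button down it turns easily anticlockwise on its axis; free to lift at 55 to 93 degrees (stop); best about 80.
- release_top (a point): Centre of the top face of the tall extruder's release button, a steel plunger 26 mm in diameter in a black housing beside the collar; its top is 24 mm above the barrel's rim when up. Pressed straight down with about 3 N it travels 12 mm to its stop and stays down.
- release (a joint): The tall extruder's release button: 0 is up (its pins keep the cap from turning), 0.012 m is fully down (the cap is free to turn).
- bat_top (a point): Centre of the top face of the round plywood bat, 200 mm in diameter, 15 mm thick, fixed flat on the bench; z up.
- short_cap_grip (a point): Centre of the grip bar of the short extruder's cap, which is alike and stays on; 139 mm above the bench.
Not all that is in view belongs to the job. Leave any blue or yellow look-alike of the extruder alone.

How it is judged:
By the outcome, as a careful person would: the job done as asked, in the order asked, and still so for the second after the job is handed in, with the robot touching nothing.
It also fails if it takes over 48 s, if anything falls off the work surface, if the arm or the gripper's body presses on something with over 40 N, if the wrist force passes 120 N, or if a joint passes its speed limit or range.

## Working session

There is one attempt and no reset: what is moved stays moved. The work goes in short steps, Python scripts to look and compute and a tool call to move; the robot and the scene stay as the last step left them, time stands still between calls to the robot, and variables do not carry over. Pictures are saved under pics/ and viewed, and the job is handed in when it is done.

Besides the shell and the picture viewer there is one more tool, called after "Emit:" as name(argument=value, ...) on one line, values as JSON. jog_arm: Moves the arm, as the interface text tells. Its arguments: {"type":"object","properties":{"motion":{"type":"array","items":{"type":"object","properties":{"dx":{"type":"number"},"dy":{"type":"number"},"dz":{"type":"number"},"wx":{"type":"number"},"wy":{"type":"number"},"wz":{"type":"number"}}}},"grip":{"type":"number"}},"required":["motion"]}

```bash
mkdir -p pics; ls; python3 - <<'E'
from plant import *
import cv2
for n in("scene","top","wrist"):
    if n!="wrist" : cv2.imwrite(f"pics/{n}0.png",get_image(n))
    print(n,camera_info(n))
print(observe(),tcp_to_grasp)
E
```

```text
pics
scene {'mtx': array([[443.16999109,   0.        , 315.62860875],
       [  0.        , 443.16999109, 196.4603619 ],
       [  0.        ,   0.        ,   1.        ]]), 'pose': array([[-0.8860318 ,  0.34487717, -0.3098506 ,  0.90056767],
       [ 0.46344052,  0.64000775, -0.61287271,  0.73993689],
       [-0.01305902, -0.68662203, -0.72689727,  1.06680325],
       [ 0.        ,  0.        ,  0.        ,  1.        ]])}
top {'mtx': array([[412.29531014,   0.        , 315.31233801],
       [  0.        , 412.29531014, 193.66244929],
       [  0.        ,   0.        ,   1.        ]]), 'pose': array([[ 0.00703457, -0.99872675,  0.04995383,  0.41543729],
       [-0.99988   , -0.00633562,  0.01413662, -0.07426529],
       [-0.01380213, -0.05004728, -0.99865148,  1.44121832],
       [ 0.        ,  0.        ,  0.        ,  1.        ]])}
wrist {'mtx': array([[324.99588226,   0.        , 316.94340601],
       [  0.        , 324.99588226, 194.8963021 ],
       [  0.        ,   0.        ,   1.        ]]), 'mount': array([[ 2.45115218e-04, -9.65720328e-01, -2.59584647e-01,
         6.551
[... 233 characters left out ...]
00e+00,
         1.00000000e+00]])}
{'clock': 0.1, 'qpos': array([-1.02240105e+00,  2.55701684e-01,  1.07126620e-01, -3.83607853e-04,
       -1.42388074e+00, -2.84647145e-01]), 'qvel': array([ 0.00085246, -0.00225887,  0.0042335 , -0.00052892, -0.00012246,
        0.00149033]), 'tau': array([-5.39164175e-03, -3.87603378e+01,  2.38472074e+01,  5.37806869e+00,
       -3.82261540e-03,  3.52146898e-06]), 'position': array([ 0.14333928, -0.53054497,  0.2304819 ]), 'tcp_rot': array([ 3.13989341e+00, -1.01899220e-04, -2.87790091e+00]), 'wrist_force': array([-1.07962632,  0.0069775 , -0.15188636]), 'torque': array([ 0.01699524,  0.02728972, -0.01496586]), 'gripper_width': 0.0852192956458575} -0.0187
```

View pics/scene0.png

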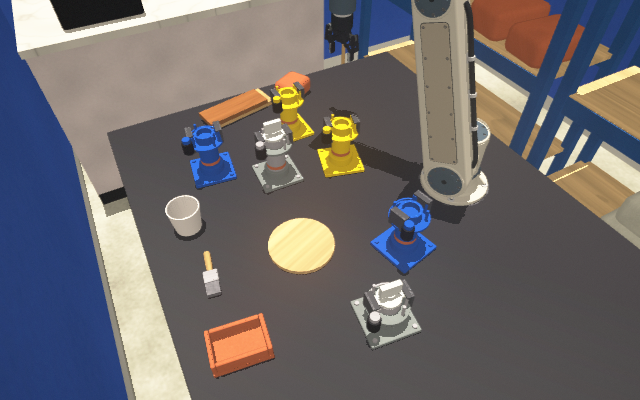

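View pics/top0.png

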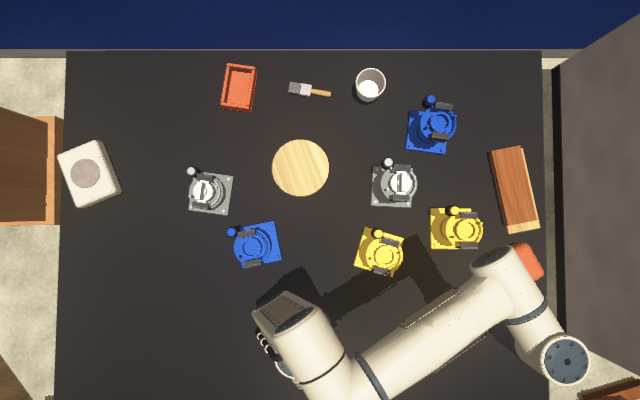

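```bash
python3 - <<'E'
import cv2,numpy as np
s=cv2.imread("pics/scene0.png");t=cv2.imread("pics/top0.png")
a=cv2.resize(s[105:200,235:330],(400,400),interpolation=3)
b=cv2.resize(s[260:355,340:435],(400,400),interpolation=3)
cv2.imwrite("pics/c1.png",np.hstack([a,b]))
a=cv2.resize(t[150:220,360:430],(400,400),interpolation=3)
b=cv2.resize(t[155:225,175:245],(400,400),interpolation=3)
cv2.imwrite("pics/c2.png",np.hstack([a,b]))
E
```

```text
(no output)
```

View pics/c1.png

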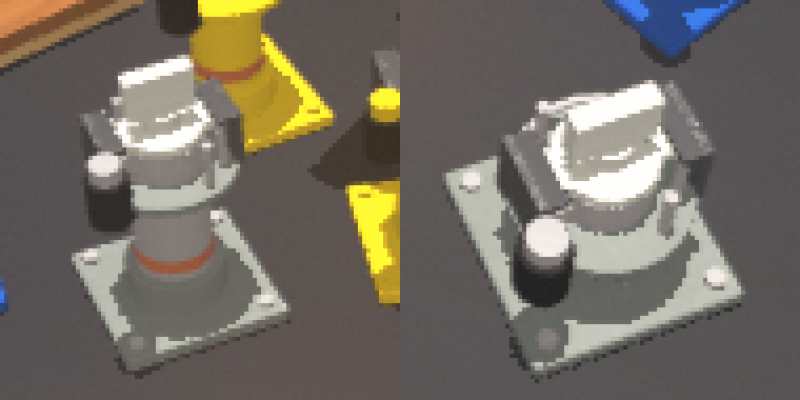

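View pics/c2.png

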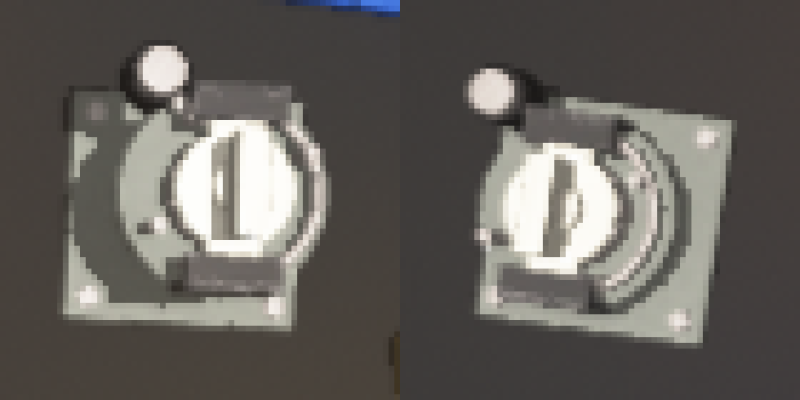

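```bash
cat > h.py <<'E'
import numpy as np,cv2
from scipy.spatial.transform import Rotation as R
from scipy.optimize import least_squares
from plant import *
def proj(name,P,cp=None):
    ci=camera_info(name); T=ci["pose"] if cp is None else cp
    P=np.atleast_2d(P); c=(P-T[:3,3])@T[:3,:3]
    q=c@ci["mtx"].T; return q[:,:2]/q[:,2:]
def wpose(o=None):
    o=o or observe(); T=np.eye(4); T[:3,:3]=R.from_euler('xyz',o["tcp_rot"]).as_matrix(); T[:3,3]=o["position"]
    return T@camera_info("wrist")["mount"]
def ray(name,uv,z,cp=None):
    ci=camera_info(name); T=ci["pose"] if cp is None else cp
    d=T[:3,:3]@np.linalg.solve(ci["mtx"],[uv[0],uv[1],1.]); return T[:3,3]+d*(z-T[2,3])/d[2]
E
python3 - <<'E'
from h import *
ct=lambda x,y:(360+x/400*70-.5,150+y/400*70-.5)
cs=lambda x,y:(235+x/400*95-.5,105+y/400*95-.5)
print("button top",ray("top",ct(162,70),.194),ray("scene",cs(103,165),.194))
for c in((68,85),(62,318),(292,328)): print("corner",ray("top",ct(*c),.012))
print("claws",[ray("top",ct(*c),.186) for c in((247,100),(230,272))])
t=cv2.imread("pics/top0.png")
cv2.imwrite("pics/c3.png",cv2.resize(t[130:210,262:342],(400,400),interpolation=3))
hsv=cv2.cvtColor(t,cv2.COLOR_BGR2HSV)
m=cv2.inRange(hsv[130:210,262:342],(12,60,120),(30,255,255))
c=max(cv2.findContours(m,0,2)[0],key=cv2.contourArea)
e=cv2.fitEllipse(c);print(e)
print("bat",ray("top",(262+e[0][0],130+e[0][1]),.015), e[1][0]/412*1.43)
s=cv2.imread("pics/scene0.png");hsv=cv2.cvtColor(s,cv2.COLOR_BGR2HSV)
m=cv2.inRange(hsv[210:280,260:345],(12,60,120),(30,255,255))
c=max(cv2.findContours(m,0,2)[0],key=cv2.contourArea)
e=cv2.fitEllipse(c);print("bat",ray("scene",(260+e[0][0],210+e[0][1]),.01))
E
```

```text
button top [ 0.57614742 -0.27599032  0.194     ] [ 0.57824881 -0.2751254   0.194     ]
corner [ 0.59012398 -0.24834862  0.012     ]
corner [ 0.44834139 -0.24475602  0.012     ]
corner [ 0.44323056 -0.38355944  0.012     ]
claws [array([ 0.56132383, -0.32251102,  0.186     ]), array([ 0.46939417, -0.31317081,  0.186     ])]
((37.96176528930664, 37.52658462524414), (56.840816497802734, 57.06543731689453), 60.21110916137695)
bat [ 5.77418857e-01 -6.24017647e-05  1.50000000e-02] 0.19728729998023764
bat [0.58087562 0.00514482 0.01      ]
```

Candidates: the grey extruders at scene (275,150) / top (395,185) and scene (386,310) / top (208,193); the blue and yellow ones are decoys. The crop shows a long barrel with its orange band on the first. The second's collar sits close to its base, so the first is the tall one. I put its axis at about (0.516, -0.317) with yaw -2°. I'll raise the arm and turn first.

Emit:
jog_arm(motion=[{"dz": -25, "wz": -5}, {"dz": -30, "wz": -7}, {"dz": -30, "wz": -7}, {"dz": -15, "wz": -7}, {"wz": -7}, {"wz": -7}, {"wz": -7}, {"wz": -7}], grip=1)

```text
invalid input at $.motion[0]: expected keys dx, dy, dz, wx, wy, wz
```

```bash
cat >> h.py <<'E'
def go(x,y,z,yaw=None):
    o=observe(); M=R.from_euler('xyz',o["tcp_rot"]).as_matrix()
    d=M.T@(np.array([x,y,z])-o["position"])*1000
    print("pos",o["position"].round(4),"rpy",np.degrees(o["tcp_rot"]).round(2),"F",o["wrist_force"].round(1),"w",round(o["gripper_width"],4),"t",round(o["clock"],2))
    print("tool d mm",d.round(1))
    if yaw is not None:
        w=(R.from_matrix(M).inv()*R.from_euler('xyz',[180,0,yaw],degrees=True)).as_rotvec(degrees=True); print("rotvec",w.round(2))
E
python3 -c "
from h import *
go(.5765,-.2755,.33,-92)"
```

```text
pos [ 0.1433 -0.5305  0.2305] rpy [ 1.7990e+02 -1.0000e-02 -1.6489e+02] F [-1.1  0.  -0.2] w 0.0852 t 0.1
tool d mm [-484.7  133.5  -99.3]
rotvec [ 9.000e-02  6.000e-02 -7.289e+01]
```

Emit:
jog_arm(motion=[{"dx": 0, "dy": 0, "dz": -25, "wx": 0, "wy": 0, "wz": -5}, {"dx": 0, "dy": 0, "dz": -30, "wx": 0, "wy": 0, "wz": -7}, {"dx": 0, "dy": 0, "dz": -30, "wx": 0, "wy": 0, "wz": -7}, {"dx": 0, "dy": 0, "dz": -15, "wx": 0, "wy": 0, "wz": -7}, {"dx": 0, "dy": 0, "dz": 0, "wx": 0, "wy": 0, "wz": -7}, {"dx": 0, "dy": 0, "dz": 0, "wx": 0, "wy": 0, "wz": -7}, {"dx": 0, "dy": 0, "dz": 0, "wx": 0, "wy": 0, "wz": -7}, {"dx": 0, "dy": 0, "dz": 0, "wx": 0, "wy": 0, "wz": -7}], grip=1)

```text
clock: 0.77
position: [0.1429, -0.5286, 0.3305]
tcp_rot: [3.134, 0.01, -1.913]
wrist_force: [-1.1, -0.2, -0.4]
gripper_width: -0.0
```

```bash
python3 -c "
from h import *
go(.5765,-.2755,.33,-92)"
```

```text
pos [ 0.1429 -0.5286  0.3305] rpy [ 179.55    0.58 -109.61] F [-1.1 -0.2 -0.4] w -0.0 t 0.77
tool d mm [-383.9 -323.6    1.9]
rotvec [  0.36   0.64 -17.61]
```

Emit:
jog_arm(motion=[{"dx": 0, "dy": 0, "dz": 0, "wx": 0, "wy": 0, "wz": -6}, {"dx": 0, "dy": 0, "dz": 0, "wx": 0, "wy": 0, "wz": -6}, {"dx": 0, "dy": 0, "dz": 0, "wx": 0, "wy": 0, "wz": -5}, {"dx": -20, "dy": -32, "dz": 0, "wx": 0, "wy": 0, "wz": 0}, {"dx": -20, "dy": -32, "dz": 0, "wx": 0, "wy": 0, "wz": 0}, {"dx": -20, "dy": -32, "dz": 0, "wx": 0, "wy": 0, "wz": 0}, {"dx": -20, "dy": -32, "dz": 0, "wx": 0, "wy": 0, "wz": 0}, {"dx": -20, "dy": -32, "dz": 0, "wx": 0, "wy": 0, "wz": 0}])

```text
clock: 1.43
position: [0.3047, -0.4312, 0.3264]
tcp_rot: [3.131, 0.02, -1.605]
wrist_force: [0.3, -1.1, 0.5]
gripper_width: 0.0003
```

Emit:
jog_arm(motion=[{"dx": -20, "dy": -32, "dz": 0, "wx": 0, "wy": 0, "wz": 0}, {"dx": -20, "dy": -32, "dz": 0, "wx": 0, "wy": 0, "wz": 0}, {"dx": -20, "dy": -32, "dz": 0, "wx": 0, "wy": 0, "wz": 0}, {"dx": -20, "dy": -32, "dz": 0, "wx": 0, "wy": 0, "wz": 0}, {"dx": 0, "dy": 0, "dz": 0, "wx": 0, "wy": 0, "wz": 0}])

```text
clock: 1.85
position: [0.4448, -0.346, 0.3231]
tcp_rot: [3.128, 0.025, -1.6]
wrist_force: [-1.9, 0.4, -1.0]
gripper_width: -0.0002
```

```bash
python3 -c "
from h import *
go(.5765,-.2755,.33,-92)
T=wpose(); im=get_image('wrist'); cv2.imwrite('pics/w1.png',im); np.save('w1.npy',T)"
```

```text
pos [ 0.4448 -0.346   0.3231] rpy [179.2    1.42 -91.67] F [-1.9  0.4 -1. ] w -0.0002 t 1.85
tool d mm [ -74.4 -129.5   -6.8]
rotvec [0.81 1.41 0.34]
```

View pics/w1.png

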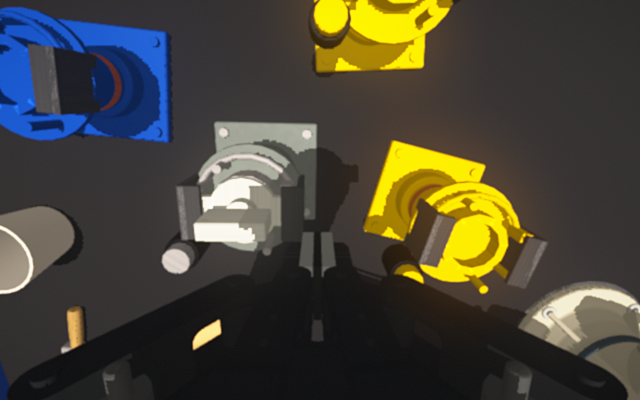

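```bash
python3 - <<'E'
import cv2
i=cv2.imread("pics/w1.png");cv2.imwrite("pics/c4.png",cv2.resize(i[115:275,155:335],(720,640)[:2] if 0 else (675,600),interpolation=2))
E
```

```text
(no output)
```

View pics/c4.png

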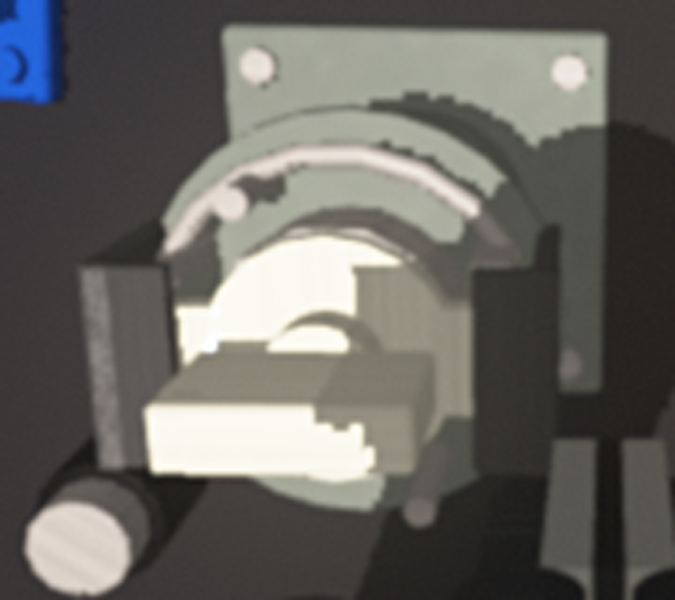

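```bash
python3 - <<'E'
from h import *
T=np.load('w1.npy')
W=lambda x,y:(155+x/3.75-.4,115+y/3.75-.4)
print("btn",ray("wrist",W(79,547),.194,T))
c=[ray("wrist",W(*p),.228,T) for p in((146,405),(410,402),(415,472),(154,472))]
for p in c:print(p.round(4))
print("bar c",np.mean(c,0))
print(np.degrees([np.arctan2(*(c[0]-c[1])[1::-1]),np.arctan2(*(c[3]-c[2])[1::-1])]))
for p in((224,27),(606,35)):print(ray("wrist",W(*p),.012,T))
E
```

```text
btn [ 0.57354292 -0.27675308  0.194     ]
[ 0.5387 -0.3258  0.228 ]
[ 0.4848 -0.3246  0.228 ]
[ 0.4849 -0.309   0.228 ]
[ 0.5391 -0.3108  0.228 ]
bar c [ 0.51186958 -0.31754642  0.228     ]
[-1.24192075 -1.99203275]
[ 0.57773036 -0.38835559  0.012     ]
[ 0.44031545 -0.38148036  0.012     ]
```

Emit:
jog_arm(motion=[{"dx": 0, "dy": 0, "dz": 0, "wx": 0.8, "wy": 1.4, "wz": 0.3}, {"dx": -18, "dy": -32, "dz": 0, "wx": 0, "wy": 0, "wz": 0}, {"dx": -18, "dy": -32, "dz": 0, "wx": 0, "wy": 0, "wz": 0}, {"dx": -18, "dy": -32, "dz": 0, "wx": 0, "wy": 0, "wz": 0}, {"dx": -18, "dy": -32, "dz": 0, "wx": 0, "wy": 0, "wz": 0}, {"dx": 0, "dy": 0, "dz": 35, "wx": 0, "wy": 0, "wz": 0}, {"dx": 0, "dy": 0, "dz": 0, "wx": 0, "wy": 0, "wz": 0}])

```text
clock: 2.48
position: [0.5723, -0.2788, 0.2817]
tcp_rot: [3.128, 0.001, -1.61]
wrist_force: [0.7, 0.7, -7.3]
gripper_width: -0.0002
```

```bash
python3 -c "
from h import *
go(.575,-.276,.21,-92)"
```

```text
pos [ 0.5723 -0.2788  0.2817] rpy [ 1.7923e+02  5.0000e-02 -9.2260e+01] F [ 0.7  0.7 -7.3] w -0.0002 t 2.48
tool d mm [-2.8 -3.5 71.7]
rotvec [ 0.77  0.05 -0.26]
```

Emit:
jog_arm(motion=[{"dx": -3, "dy": -3, "dz": 20, "wx": 0.8, "wy": 0, "wz": 0}, {"dx": 0, "dy": 0, "dz": 25, "wx": 0, "wy": 0, "wz": 0}, {"dx": 0, "dy": 0, "dz": 20, "wx": 0, "wy": 0, "wz": 0}, {"dx": 0, "dy": 0, "dz": 5, "wx": 0, "wy": 0, "wz": 0}, {"dx": 0, "dy": 0, "dz": 0, "wx": 0, "wy": 0, "wz": 0}])

```text
clock: 2.9
position: [0.5753, -0.2808, 0.2162]
tcp_rot: [-3.135, -0.004, -1.613]
wrist_force: [0.2, 0.8, 0.6]
gripper_width: 0.0002
```

```bash
python3 -c "
from h import *
go(.575,-.276,.182,-92)
T=wpose(); im=get_image('wrist'); cv2.imwrite('pics/w2.png',im); np.save('w2.npy',T)
s=get_image('scene');cv2.imwrite('pics/s2.png',cv2.resize(s[90:210,200:360],(800,600),interpolation=2))"
```

```text
pos [ 0.5753 -0.2808  0.2162] rpy [-179.61   -0.24  -92.44] F [0.2 0.8 0.6] w 0.0002 t 2.9
tool d mm [-5.   0.7 34.1]
rotvec [-0.39 -0.24 -0.43]
```

View pics/s2.png

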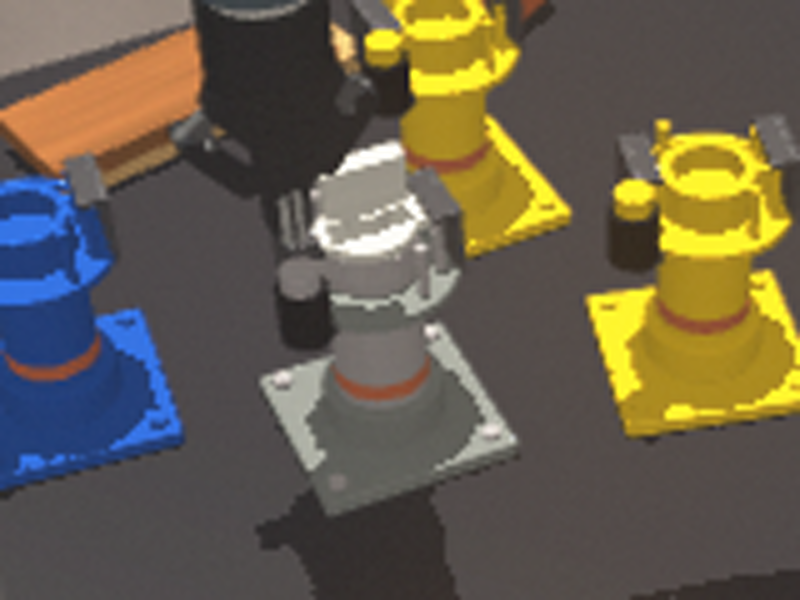

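View pics/w2.png

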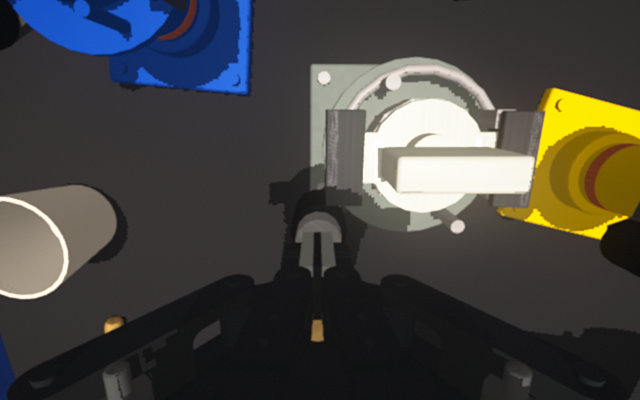

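Emit:
jog_arm(motion=[{"dx": -5, "dy": 0, "dz": 8, "wx": -0.3, "wy": 0, "wz": 0}, {"dx": 0, "dy": 0, "dz": 8, "wx": 0, "wy": 0, "wz": 0}, {"dx": 0, "dy": 0, "dz": 5, "wx": 0, "wy": 0, "wz": 0}, {"dx": 0, "dy": 0, "dz": 4, "wx": 0, "wy": 0, "wz": 0}, {"dx": 0, "dy": 0, "dz": 4, "wx": 0, "wy": 0, "wz": 0}])

```text
clock: 3.42
position: [0.5793, -0.2775, 0.1934]
tcp_rot: [-3.126, -0.008, -1.614]
wrist_force: [-0.9, 0.3, 3.1]
gripper_width: -0.0003
```

```bash
python3 -c "
from h import *
go(.575,-.276,.182,-92)
T=np.load('w2.npy')
c=[ray('wrist',p,.228,T) for p in((398,156),(534,157),(532,192),(396,192))]
print(np.round(c,4),np.mean(c,0))"
```

```text
pos [ 0.5793 -0.2775  0.1934] rpy [-179.13   -0.48  -92.47] F [-0.9  0.3  3.1] w -0.0003 t 3.42
tool d mm [-1.4  4.6 11.3]
rotvec [-0.86 -0.49 -0.46]
[[ 0.5407 -0.3254  0.228 ]
 [ 0.4866 -0.3228  0.228 ]
 [ 0.4856 -0.3084  0.228 ]
 [ 0.5412 -0.3106  0.228 ]] [ 0.51351224 -0.31681178  0.228     ]
```

Emit:
jog_arm(motion=[{"dx": -1, "dy": 4, "dz": -3, "wx": -0.9, "wy": -0.5, "wz": 0}, {"dx": 0, "dy": 1, "dz": 6, "wx": 0, "wy": 0, "wz": 0}, {"dx": 0, "dy": 0, "dz": 6, "wx": 0, "wy": 0, "wz": 0}, {"dx": 0, "dy": 0, "dz": 6, "wx": 0, "wy": 0, "wz": 0}])

```text
clock: 3.75
position: [0.5753, -0.2766, 0.18]
tcp_rot: [-3.138, -0.002, -1.613]
wrist_force: [-12.4, 17.2, 46.2]
gripper_width: 0.0002
```

```bash
python3 -c "
from h import *
go(.575,-.276,.182,-92)"
```

```text
pos [ 0.5753 -0.2766  0.18  ] rpy [-1.7979e+02 -1.3000e-01 -9.2390e+01] F [-12.4  17.2  46.2] w 0.0002 t 3.75
tool d mm [-0.6  0.3 -2. ]
rotvec [-0.21 -0.13 -0.39]
```

Emit:
jog_arm(motion=[{"dx": 0, "dy": 0, "dz": -10, "wx": 0, "wy": 0, "wz": 0}, {"dx": 0, "dy": 0, "dz": -35, "wx": 0, "wy": 0, "wz": 0}, {"dx": 0, "dy": 0, "dz": -40, "wx": 0, "wy": 0, "wz": 0}, {"dx": 0, "dy": 0, "dz": -25, "wx": 0, "wy": 0, "wz": 0}, {"dx": 0, "dy": 0, "dz": 0, "wx": 0, "wy": 0, "wz": 0}])

```text
clock: 4.17
position: [0.5731, -0.2754, 0.2896]
tcp_rot: [3.14, -0.001, -1.612]
wrist_force: [-0.2, 0.4, 1.0]
gripper_width: -0.0
```

```bash
python3 -c "
from h import *
go(.514,-.317,.28,-182)
T=wpose(); im=get_image('wrist'); cv2.imwrite('pics/w3.png',im); np.save('w3.npy',T)
s=get_image('scene');cv2.imwrite('pics/s3.png',cv2.resize(s[90:210,200:360],(800,600),interpolation=2))"
```

```text
pos [ 0.5731 -0.2754  0.2896] rpy [ 1.799e+02 -7.000e-02 -9.239e+01] F [-0.2  0.4  1. ] w -0.0 t 4.17
tool d mm [44.  57.3  9.8]
rotvec [ 2.000e-02 -1.300e-01  8.961e+01]
```

View pics/s3.png

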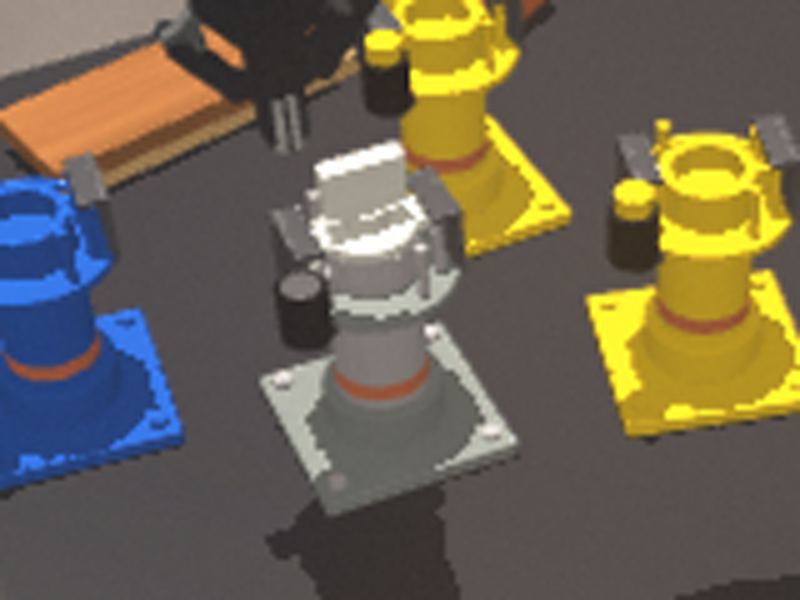

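View pics/w3.png

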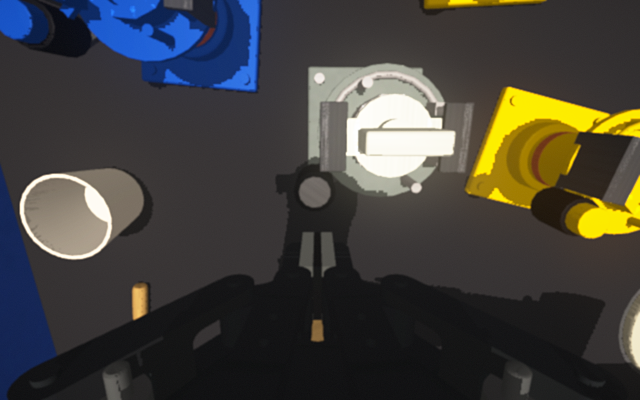

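The button now sits flush in its housing (scene crop (302,285), wrist (315,193)), so it stayed down. Next I turn the wrist and move over the cap.

Emit:
jog_arm(motion=[{"dx": 22, "dy": 28, "dz": 0, "wx": 0, "wy": 0, "wz": 0}, {"dx": 22, "dy": 28, "dz": 0, "wx": 0, "wy": 0, "wz": 0}, {"dx": 0, "dy": 0, "dz": 0, "wx": 0, "wy": 0, "wz": 7}, {"dx": 0, "dy": 0, "dz": 0, "wx": 0, "wy": 0, "wz": 7}, {"dx": 0, "dy": 0, "dz": 0, "wx": 0, "wy": 0, "wz": 7}, {"dx": 0, "dy": 0, "dz": 0, "wx": 0, "wy": 0, "wz": 7}, {"dx": 0, "dy": 0, "dz": 0, "wx": 0, "wy": 0, "wz": 7}, {"dx": 0, "dy": 0, "dz": 0, "wx": 0, "wy": 0, "wz": 7}], grip=-1)

```text
clock: 4.93
position: [0.5081, -0.3145, 0.2672]
tcp_rot: [3.111, -0.01, -2.357]
wrist_force: [-0.0, 0.9, -1.0]
gripper_width: 0.0857
```

Emit:
jog_arm(motion=[{"dx": 0, "dy": 0, "dz": 0, "wx": 0, "wy": 0, "wz": 7}, {"dx": 0, "dy": 0, "dz": 0, "wx": 0, "wy": 0, "wz": 7}, {"dx": 0, "dy": 0, "dz": 0, "wx": 0, "wy": 0, "wz": 7}, {"dx": 0, "dy": 0, "dz": 0, "wx": 0, "wy": 0, "wz": 7}, {"dx": 0, "dy": 0, "dz": 0, "wx": 0, "wy": 0, "wz": 7}, {"dx": 0, "dy": 0, "dz": 0, "wx": 0, "wy": 0, "wz": 7}, {"dx": 0, "dy": 0, "dz": 0, "wx": 0, "wy": 0, "wz": 6}, {"dx": 0, "dy": 0, "dz": 0, "wx": 0, "wy": 0, "wz": 0}])

```text
clock: 5.6
position: [0.503, -0.3109, 0.2479]
tcp_rot: [3.118, -0.055, 3.062]
wrist_force: [-0.0, -0.1, -1.1]
gripper_width: 0.0852
```

```bash
python3 -c "
from h import *
go(.514,-.317,.25,-182)
T=wpose(); im=get_image('wrist'); cv2.imwrite('pics/w4.png',im); np.save('w4.npy',T)"
```

```text
pos [ 0.503  -0.3109  0.2479] rpy [178.66  -3.17 175.46] F [-0.  -0.1 -1.1] w 0.0852 t 5.6
tool d mm [-11.3  -5.2  -2.9]
rotvec [ 1.41 -3.14 -2.57]
```

View pics/w4.png

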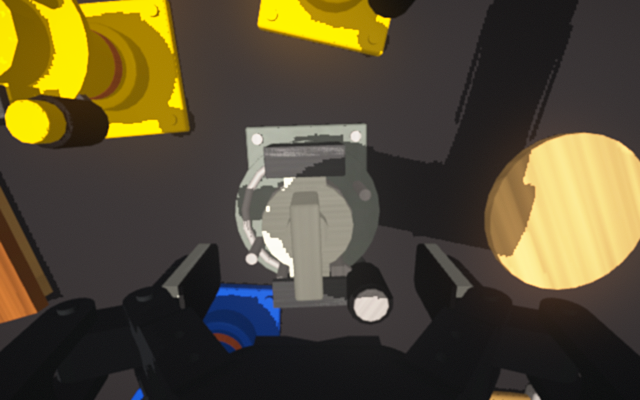

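```bash
python3 - <<'E'
from h import *
T=np.load('w4.npy')
c=np.array([ray('wrist',p,.228,T) for p in((292,193),(318,193),(325,300),(292,300))])
print(c.round(4),c.mean(0))
d=(c[2]+c[3]-c[0]-c[1]);print(np.degrees(np.arctan2(d[1],d[0])))
i=cv2.imread("pics/w4.png");cv2.imwrite("pics/c5.png",cv2.resize(i[170:330,220:420],(750,600),interpolation=2))
E
```

```text
[[ 0.4779 -0.3205  0.228 ]
 [ 0.4791 -0.3072  0.228 ]
 [ 0.5398 -0.3081  0.228 ]
 [ 0.5381 -0.3263  0.228 ]] [ 0.50872716 -0.31554487  0.228     ]
-3.1879057619824027
```

View pics/c5.png

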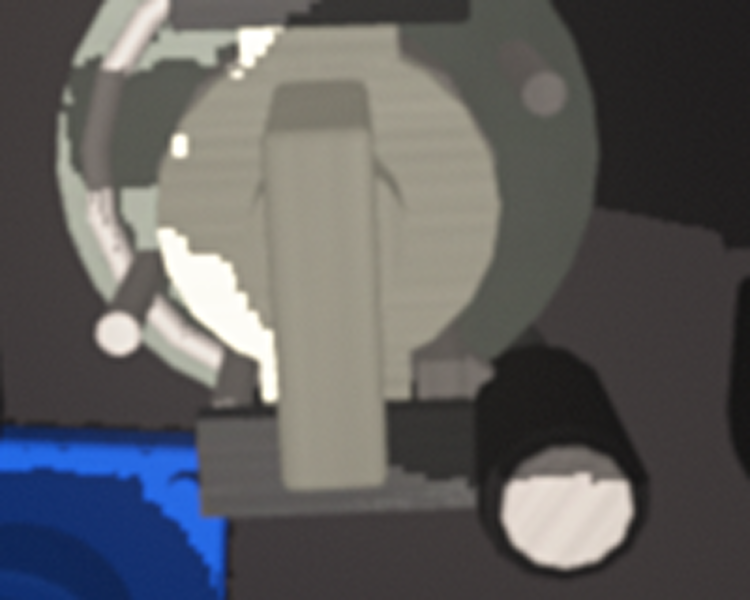

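```bash
python3 - <<'E'
from h import *
T=np.load('w4.npy')
c=np.array([ray('wrist',(219.6+x/3.75,169.6+y/3.75),.228,T) for x,y in((265,128),(370,128),(386,488),(284,490))])
print(c.round(4),c.mean(0))
d=(c[2]+c[3]-c[0]-c[1]);print(np.degrees(np.arctan2(d[1],d[0])))
E
```

```text
[[ 0.4835 -0.322   0.228 ]
 [ 0.4847 -0.3075  0.228 ]
 [ 0.5395 -0.3095  0.228 ]
 [ 0.5385 -0.3245  0.228 ]] [ 0.51155743 -0.31586654  0.228     ]
-2.3562422286374374
```

Emit:
jog_arm(motion=[{"dx": 0, "dy": 0, "dz": -5, "wx": 1.4, "wy": -3.1, "wz": -2.6}, {"dx": -10, "dy": -5, "dz": -3, "wx": 0, "wy": 0, "wz": 0}, {"dx": 0, "dy": 0, "dz": 0, "wx": 0, "wy": 0, "wz": 0}])

```text
clock: 5.9
position: [0.5104, -0.3148, 0.2492]
tcp_rot: [3.137, -0.01, 3.126]
wrist_force: [0.3, 0.5, -1.3]
gripper_width: 0.0855
```

```bash
python3 -c "
from h import *
go(.513,-.3165,.196,-182)"
```

```text
pos [ 0.5104 -0.3148  0.2492] rpy [179.75  -0.58 179.11] F [ 0.3  0.5 -1.3] w 0.0855 t 5.9
tool d mm [-3.1 -1.9 53.1]
rotvec [ 0.25 -0.58  1.11]
```

Emit:
jog_arm(motion=[{"dx": -3, "dy": -2, "dz": 0, "wx": 0.3, "wy": -0.6, "wz": 1.1}, {"dx": 0, "dy": 0, "dz": 15, "wx": 0, "wy": 0, "wz": 0}, {"dx": 0, "dy": 0, "dz": 15, "wx": 0, "wy": 0, "wz": 0}, {"dx": 0, "dy": 0, "dz": 12, "wx": 0, "wy": 0, "wz": 0}, {"dx": 0, "dy": 0, "dz": 0, "wx": 0, "wy": 0, "wz": 0}])

```text
clock: 6.32
position: [0.5138, -0.3169, 0.2038]
tcp_rot: [-3.141, 0.003, 3.112]
wrist_force: [-0.3, -0.2, -0.2]
gripper_width: 0.0853
```

```bash
python3 -c "
from h import *
go(.513,-.3165,.196,-182)"
```

```text
pos [ 0.5138 -0.3169  0.2038] rpy [-1.7995e+02  1.4000e-01  1.7829e+02] F [-0.3 -0.2 -0.2] w 0.0853 t 6.32
tool d mm [0.8 0.4 7.8]
rotvec [-0.05  0.14  0.29]
```

Emit:
jog_arm(motion=[{"dx": 0, "dy": 0, "dz": 7, "wx": 0, "wy": 0, "wz": 0}, {"dx": 0, "dy": 0, "dz": 0, "wx": 0, "wy": 0, "wz": 0}])

```text
clock: 6.48
position: [0.5137, -0.317, 0.1961]
tcp_rot: [-3.141, 0.002, 3.113]
wrist_force: [-0.4, -0.7, -1.2]
gripper_width: 0.0853
```

Emit:
jog_arm(motion=[{"dx": 0, "dy": 0, "dz": 0, "wx": 0, "wy": 0, "wz": 0}, {"dx": 0, "dy": 0, "dz": 0, "wx": 0, "wy": 0, "wz": 0}, {"dx": 0, "dy": 0, "dz": 0, "wx": 0, "wy": 0, "wz": 0}, {"dx": 0, "dy": 0, "dz": 0, "wx": 0, "wy": 0, "wz": 0}, {"dx": 0, "dy": 0, "dz": 0, "wx": 0, "wy": 0, "wz": 0}, {"dx": 0, "dy": 0, "dz": 0, "wx": 0, "wy": 0, "wz": 0}], grip=1)

```text
clock: 6.98
position: [0.5151, -0.3177, 0.199]
tcp_rot: [-3.138, 0.007, 3.114]
wrist_force: [0.3, -0.9, -3.2]
gripper_width: 0.0146
```

```bash
python3 -c "
from h import *
go(.513,-.3165,.196,-182);print(observe()['torque'])"
```

```text
pos [ 0.5151 -0.3177  0.199 ] rpy [-179.82    0.39  178.39] F [ 0.3 -0.9 -3.2] w 0.0146 t 6.98
tool d mm [2.2 1.1 3. ]
rotvec [-0.18  0.39  0.39]
[-0.26579783 -0.42991088 -0.02575888]
```

Emit:
jog_arm(motion=[{"dx": 0, "dy": 0, "dz": 0, "wx": 0, "wy": 0, "wz": -4}, {"dx": 0, "dy": 0, "dz": 0, "wx": 0, "wy": 0, "wz": -5}, {"dx": 0, "dy": 0, "dz": 0, "wx": 0, "wy": 0, "wz": -5}])

```text
clock: 7.23
position: [0.5157, -0.3169, 0.199]
tcp_rot: [-3.138, 0.008, -2.918]
wrist_force: [1.2, 1.9, -0.5]
gripper_width: 0.0153
```

```bash
python3 -c "
from h import *
go(.514,-.317,.198,-102);print(observe()['torque'])"
```

```text
pos [ 0.5157 -0.3169  0.199 ] rpy [-179.8     0.44 -167.21] F [ 1.2  1.9 -0.5] w 0.0153 t 7.23
tool d mm [1.7 0.3 1. ]
rotvec [ -0.43   0.28 -65.21]
[ 0.50940675 -0.15403555 -0.11722053]
```

Turning freely: forces are under 2 N and the pose is steady. 65° to go.

Emit:
jog_arm(motion=[{"dx": 0, "dy": 0, "dz": 0, "wx": 0, "wy": 0, "wz": -5}, {"dx": 0, "dy": 0, "dz": 0, "wx": 0, "wy": 0, "wz": -6}, {"dx": 0, "dy": 0, "dz": 0, "wx": 0, "wy": 0, "wz": -6}, {"dx": 0, "dy": 0, "dz": 0, "wx": 0, "wy": 0, "wz": -6}, {"dx": 0, "dy": 0, "dz": 0, "wx": 0, "wy": 0, "wz": -6}])

```text
clock: 7.65
position: [0.516, -0.3144, 0.199]
tcp_rot: [-3.137, 0.008, -2.387]
wrist_force: [-0.1, 1.4, 0.7]
gripper_width: 0.0149
```

```bash
python3 -c "
from h import *
go(.514,-.317,.198,-102);print(observe()['torque'])"
```

```text
pos [ 0.516  -0.3144  0.199 ] rpy [-179.76    0.47 -136.76] F [-0.1  1.4  0.7] w 0.0149 t 7.65
tool d mm [ 3.2 -0.5  1. ]
rotvec [ -0.38   0.38 -34.77]
[ 0.66752386  0.31180598 -0.12749875]
```

Emit:
jog_arm(motion=[{"dx": 1, "dy": 0, "dz": 0, "wx": 0, "wy": 0, "wz": -6}, {"dx": 1, "dy": 0, "dz": 0, "wx": 0, "wy": 0, "wz": -6}, {"dx": 1, "dy": 0, "dz": 0, "wx": 0, "wy": 0, "wz": -6}, {"dx": 0, "dy": 0, "dz": 0, "wx": 0, "wy": 0, "wz": -6}, {"dx": 0, "dy": 0, "dz": 0, "wx": 0, "wy": 0, "wz": -6}, {"dx": 0, "dy": 0, "dz": 0, "wx": 0, "wy": 0, "wz": -3}, {"dx": 0, "dy": 0, "dz": 0, "wx": 0, "wy": 0, "wz": 0}])

```text
clock: 8.23
position: [0.5122, -0.3139, 0.199]
tcp_rot: [-3.138, 0.008, -1.776]
wrist_force: [0.4, -0.5, -0.6]
gripper_width: 0.0146
```

```bash
python3 -c "
from h import *
go(.514,-.317,.198,-102);print(observe()['torque'])
T=wpose(); im=get_image('wrist'); cv2.imwrite('pics/w5.png',im); np.save('w5.npy',T)
s=get_image('scene');cv2.imwrite('pics/s5.png',cv2.resize(s[90:210,200:360],(800,600),interpolation=2))"
```

```text
pos [ 0.5122 -0.3139  0.199 ] rpy [-179.82    0.48 -101.74] F [ 0.4 -0.5 -0.6] w 0.0146 t 8.23
tool d mm [ 2.7 -2.4  1. ]
rotvec [-0.18  0.48  0.26]
[-0.27885673 -0.25190052  0.01921404]
```

View pics/w5.png

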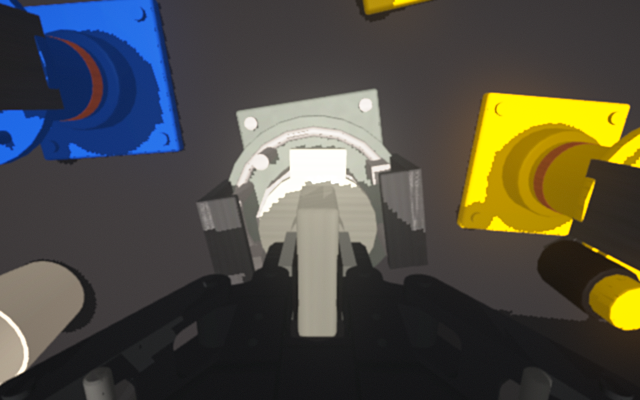

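View pics/s5.png

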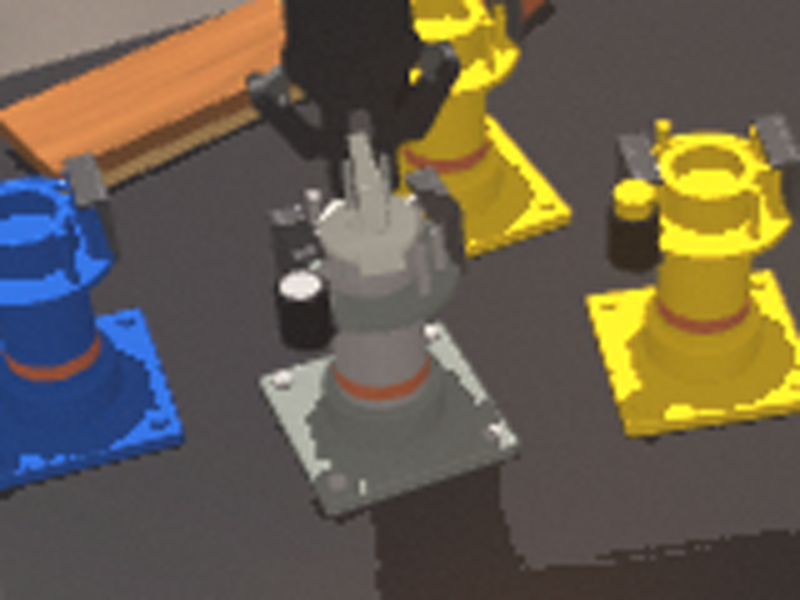

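The bar now points at the gap: its end and lug are at wrist (318,165), between the claws at (225,225) and (403,210). Lifting, slowly at first.

Emit:
jog_arm(motion=[{"dx": 0, "dy": 0, "dz": -6, "wx": 0, "wy": 0, "wz": 0}, {"dx": 0, "dy": 0, "dz": -8, "wx": 0, "wy": 0, "wz": 0}, {"dx": 0, "dy": 0, "dz": -8, "wx": 0, "wy": 0, "wz": 0}, {"dx": 0, "dy": 0, "dz": -8, "wx": 0, "wy": 0, "wz": 0}])

```text
clock: 8.67
position: [0.5107, -0.3128, 0.2274]
tcp_rot: [3.137, 0.012, -1.785]
wrist_force: [0.5, 0.9, -3.7]
gripper_width: 0.0146
```

```bash
python3 -c "
from h import *
go(.514,-.317,.32,-102);print(observe()['torque'])"
```

```text
pos [ 0.5107 -0.3128  0.2274] rpy [ 179.75    0.67 -102.26] F [ 0.5  0.9 -3.7] w 0.0146 t 8.67
tool d mm [  2.3  -3.7 -92.7]
rotvec [ 0.25  0.67 -0.26]
[-0.0127922  -0.04637027 -0.00156386]
```

Emit:
jog_arm(motion=[{"dx": 0, "dy": 0, "dz": -20, "wx": 0, "wy": 0, "wz": 0}, {"dx": 0, "dy": 0, "dz": -30, "wx": 0, "wy": 0, "wz": 0}, {"dx": 0, "dy": 0, "dz": -30, "wx": 0, "wy": 0, "wz": 0}, {"dx": 0, "dy": 0, "dz": -15, "wx": 0, "wy": 0, "wz": 0}, {"dx": 0, "dy": 0, "dz": 0, "wx": 0, "wy": 0, "wz": 0}])

```text
clock: 9.08
position: [0.5101, -0.3139, 0.3301]
tcp_rot: [3.138, 0.012, -1.788]
wrist_force: [-0.8, -0.3, -3.6]
gripper_width: 0.0149
```

```bash
python3 -c "
from h import *
go(.578,.001,.30,-102)
s=get_image('scene');cv2.imwrite('pics/s6.png',cv2.resize(s[60:210,200:400],(800,600),interpolation=2))"
```

```text
pos [ 0.5101 -0.3139  0.3301] rpy [ 179.81    0.66 -102.42] F [-0.8 -0.3 -3.6] w 0.0149 t 9.08
tool d mm [-321.8    1.3   33.8]
rotvec [ 0.19  0.67 -0.42]
```

View pics/s6.png

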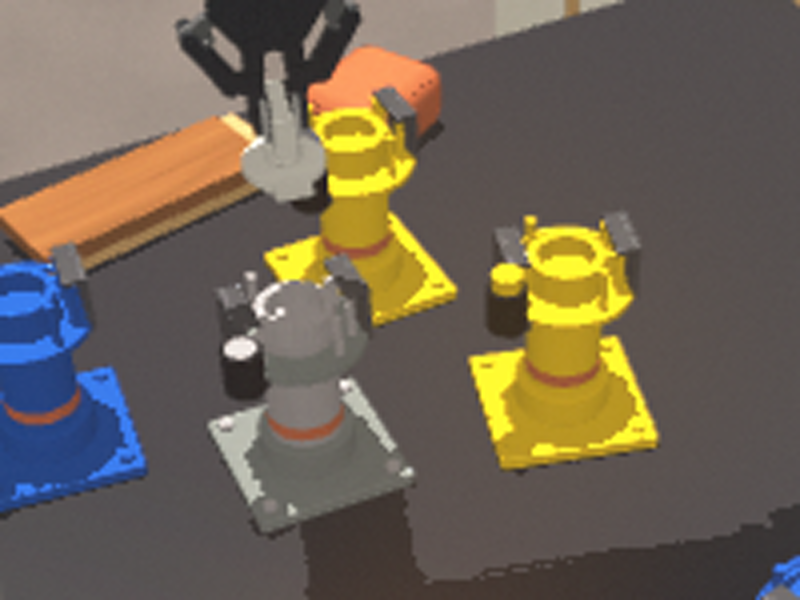

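The cap hangs upright in the jaws (crop (285,165)) and the barrel is open. Carrying it to the bat.

Emit:
jog_arm(motion=[{"dx": -15, "dy": 0, "dz": 0, "wx": 0, "wy": 0.6, "wz": 0}, {"dx": -30, "dy": 0, "dz": 0, "wx": 0, "wy": 0, "wz": 0}, {"dx": -36, "dy": 0, "dz": 0, "wx": 0, "wy": 0, "wz": 0}, {"dx": -36, "dy": 0, "dz": 0, "wx": 0, "wy": 0, "wz": 0}, {"dx": -36, "dy": 0, "dz": 0, "wx": 0, "wy": 0, "wz": 0}, {"dx": -36, "dy": 0, "dz": 0, "wx": 0, "wy": 0, "wz": 0}, {"dx": -36, "dy": 0, "dz": 0, "wx": 0, "wy": 0, "wz": 0}])

```text
clock: 9.72
position: [0.5564, -0.0908, 0.3189]
tcp_rot: [3.122, 0.002, -1.801]
wrist_force: [0.6, -0.7, -3.0]
gripper_width: 0.0146
```

```bash
python3 -c "
from h import *
go(.578,.001,.30,-102)"
```

```text
pos [ 0.5564 -0.0908  0.3189] rpy [ 1.7890e+02  1.1000e-01 -1.0319e+02] F [ 0.6 -0.7 -3. ] w 0.0146 t 9.72
tool d mm [-94.3  -0.5  19.1]
rotvec [ 1.1   0.12 -1.19]
```

Emit:
jog_arm(motion=[{"dx": -30, "dy": 0, "dz": 5, "wx": 1.1, "wy": 0, "wz": -1}, {"dx": -30, "dy": 0, "dz": 20, "wx": 0, "wy": 0, "wz": 0}, {"dx": -22, "dy": 0, "dz": 25, "wx": 0, "wy": 0, "wz": 0}, {"dx": -5, "dy": 0, "dz": 25, "wx": 0, "wy": 0, "wz": 0}, {"dx": 0, "dy": 0, "dz": 25, "wx": 0, "wy": 0, "wz": 0}, {"dx": 0, "dy": 0, "dz": 25, "wx": 0, "wy": 0, "wz": 0}, {"dx": 0, "dy": 0, "dz": 0, "wx": 0, "wy": 0, "wz": 0}])

```text
clock: 10.3
position: [0.5704, 0.0094, 0.1785]
tcp_rot: [3.129, 0.004, -1.774]
wrist_force: [-1.0, -0.5, -5.2]
gripper_width: 0.0148
```

```bash
python3 -c "
from h import *
go(.578,.001,.056,-102)"
```

```text
pos [0.5704 0.0094 0.1785] rpy [ 179.26    0.22 -101.67] F [-1.  -0.5 -5.2] w 0.0148 t 10.3
tool d mm [  7.1 -10.7 122.4]
rotvec [0.74 0.22 0.33]
```

Emit:
jog_arm(motion=[{"dx": 7, "dy": -9, "dz": 15, "wx": 0.7, "wy": 0.2, "wz": 0}, {"dx": 0, "dy": 0, "dz": 25, "wx": 0, "wy": 0, "wz": 0}, {"dx": 0, "dy": 0, "dz": 25, "wx": 0, "wy": 0, "wz": 0}, {"dx": 0, "dy": 0, "dz": 15, "wx": 0, "wy": 0, "wz": 0}, {"dx": 0, "dy": 0, "dz": 0, "wx": 0, "wy": 0, "wz": 0}])

```text
clock: 10.72
position: [0.5764, -0.0008, 0.0962]
tcp_rot: [3.139, -0.002, -1.775]
wrist_force: [-0.9, 0.8, -3.6]
gripper_width: 0.015
```

```bash
python3 -c "
from h import *
go(.578,.001,.056,-102)"
```

```text
pos [ 0.5764 -0.0008  0.0962] rpy [ 1.7987e+02 -1.3000e-01 -1.0171e+02] F [-0.9  0.8 -3.6] w 0.015 t 10.72
tool d mm [-2.2 -1.3 40.2]
rotvec [ 0.13 -0.13  0.29]
```

Emit:
jog_arm(motion=[{"dx": -2, "dy": -1, "dz": 15, "wx": 0, "wy": 0, "wz": 0}, {"dx": 0, "dy": 0, "dz": 13, "wx": 0, "wy": 0, "wz": 0}, {"dx": 0, "dy": 0, "dz": 6, "wx": 0, "wy": 0, "wz": 0}, {"dx": 0, "dy": 0, "dz": 0, "wx": 0, "wy": 0, "wz": 0}])

```text
clock: 11.05
position: [0.5797, -0.0001, 0.0657]
tcp_rot: [-3.14, -0.003, -1.776]
wrist_force: [-0.9, -0.7, -4.1]
gripper_width: 0.0149
```

```bash
python3 -c "
from h import *
go(.578,.001,.056,-102)
s=get_image('scene');cv2.imwrite('pics/s7.png',cv2.resize(s[165:285,220:380],(800,600),interpolation=2))"
```

```text
pos [ 5.797e-01 -1.000e-04  6.570e-02] rpy [-1.7991e+02 -1.5000e-01 -1.0174e+02] F [-0.9 -0.7 -4.1] w 0.0149 t 11.05
tool d mm [-0.7  1.9  9.7]
rotvec [-0.09 -0.15  0.26]
```

View pics/s7.png

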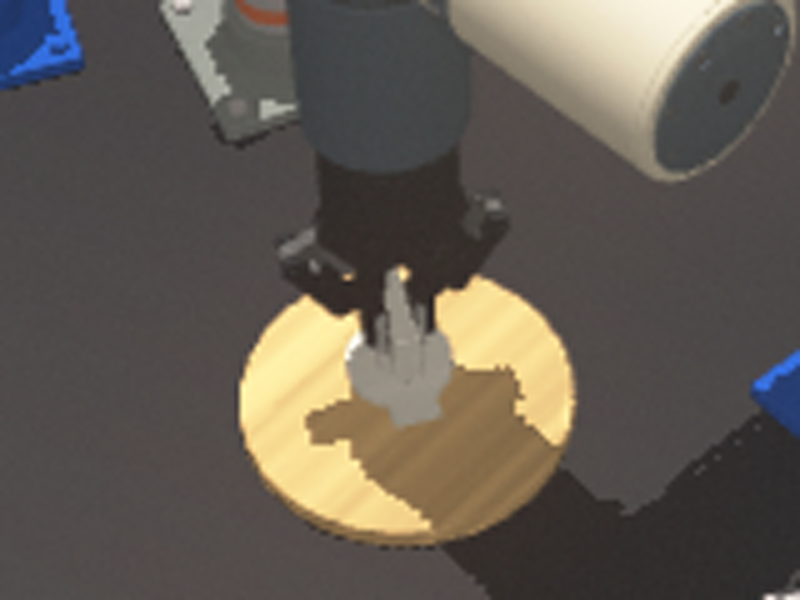

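The cap is centred over the bat, about 9 mm up. I'll lower it in small steps until the force changes.

Emit:
jog_arm(motion=[{"dx": 0, "dy": 1, "dz": 4, "wx": 0, "wy": 0, "wz": 0}, {"dx": 0, "dy": 0, "dz": 3, "wx": 0, "wy": 0, "wz": 0}, {"dx": 0, "dy": 0, "dz": 2, "wx": 0, "wy": 0, "wz": 0}])

```text
clock: 11.35
position: [0.5817, 0.0002, 0.0611]
tcp_rot: [-3.132, -0.0, -1.775]
wrist_force: [1.1, 0.4, -4.0]
gripper_width: 0.015
```

Emit:
jog_arm(motion=[{"dx": 0, "dy": 0, "dz": 2, "wx": 0, "wy": 0, "wz": 0}, {"dx": 0, "dy": 0, "dz": 1, "wx": 0, "wy": 0, "wz": 0}])

```text
clock: 11.52
position: [0.5821, 0.0003, 0.0586]
tcp_rot: [-3.131, -0.0, -1.775]
wrist_force: [0.9, -0.1, -3.8]
gripper_width: 0.0152
```

Emit:
jog_arm(motion=[{"dx": 0, "dy": 3, "dz": 2, "wx": -0.6, "wy": 0, "wz": 0}, {"dx": 0, "dy": 0, "dz": 2, "wx": 0, "wy": 0, "wz": 0}])

```text
clock: 11.68
position: [0.5791, 0.0008, 0.056]
tcp_rot: [3.141, -0.0, -1.774]
wrist_force: [-10.7, 2.4, 16.9]
gripper_width: 0.0151
```

Emit:
jog_arm(motion=[{"dx": 0, "dy": 0, "dz": 2, "wx": 0, "wy": 0, "wz": 0}])

```text
clock: 11.77
position: [0.579, 0.0008, 0.0559]
tcp_rot: [-3.141, -0.001, -1.774]
wrist_force: [-8.7, 1.0, 15.5]
gripper_width: 0.0149
```

Emit:
jog_arm(motion=[{"dx": 0, "dy": 0, "dz": -0.5, "wx": 0, "wy": 0, "wz": 0}, {"dx": 0, "dy": 0, "dz": 0, "wx": 0, "wy": 0, "wz": 0}, {"dx": 0, "dy": 0, "dz": 0, "wx": 0, "wy": 0, "wz": 0}, {"dx": 0, "dy": 0, "dz": 0, "wx": 0, "wy": 0, "wz": 0}, {"dx": 0, "dy": 0, "dz": 0, "wx": 0, "wy": 0, "wz": 0}, {"dx": 0, "dy": 0, "dz": 0, "wx": 0, "wy": 0, "wz": 0}], grip=-0.5)

```text
clock: 12.27
position: [0.5817, 0.0009, 0.0595]
tcp_rot: [-3.135, 0.001, -1.773]
wrist_force: [-0.4, 0.0, -0.2]
gripper_width: 0.0641
```

```bash
python3 -c "
from h import *
go(.578,.001,.2,-102)
im=get_image('wrist'); cv2.imwrite('pics/w8.png',im)"
```

```text
pos [0.5817 0.0009 0.0595] rpy [-1.7963e+02  4.0000e-02 -1.0156e+02] F [-0.4  0.  -0.2] w 0.0641 t 12.27
tool d mm [   0.6    2.8 -140.5]
rotvec [-0.37  0.04  0.44]
```

View pics/w8.png

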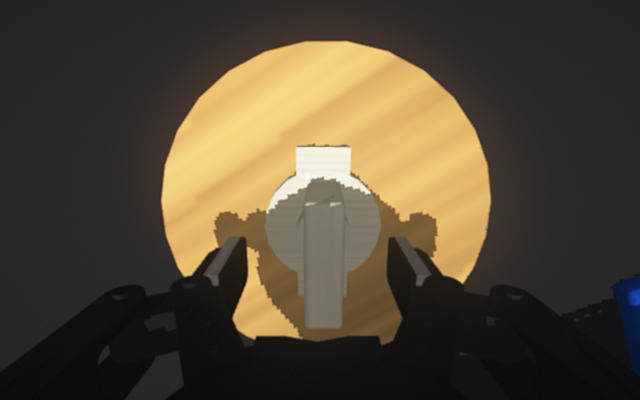

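The jaws are clear on both sides of the bar at (325,260), and the force is zero. Backing straight up.

Emit:
jog_arm(motion=[{"dx": 0, "dy": 0, "dz": -10, "wx": 0, "wy": 0, "wz": 0}, {"dx": 0, "dy": 0, "dz": -20, "wx": 0, "wy": 0, "wz": 0}, {"dx": 0, "dy": 0, "dz": -30, "wx": 0, "wy": 0, "wz": 0}, {"dx": 0, "dy": 0, "dz": -35, "wx": 0, "wy": 0, "wz": 0}, {"dx": 0, "dy": 0, "dz": -35, "wx": 0, "wy": 0, "wz": 0}, {"dx": 0, "dy": 0, "dz": -30, "wx": 0, "wy": 0, "wz": 0}, {"dx": 0, "dy": 0, "dz": -15, "wx": 0, "wy": 0, "wz": 0}, {"dx": 0, "dy": 0, "dz": 0, "wx": 0, "wy": 0, "wz": 0}])

```text
clock: 12.98
position: [0.5786, -0.0005, 0.2455]
tcp_rot: [-3.139, -0.003, -1.773]
wrist_force: [-1.3, 0.4, 0.7]
gripper_width: 0.0645
```

Emit:
jog_arm(motion=[{"dx": 35, "dy": 0, "dz": 0, "wx": 0, "wy": 0, "wz": 0}, {"dx": 35, "dy": 20, "dz": -10, "wx": 0, "wy": 0, "wz": 0}, {"dx": 35, "dy": 20, "dz": -10, "wx": 0, "wy": 0, "wz": 0}, {"dx": 30, "dy": 20, "dz": -10, "wx": 0, "wy": 0, "wz": 0}, {"dx": 0, "dy": 0, "dz": 0, "wx": 0, "wy": 0, "wz": 0}, {"dx": 0, "dy": 0, "dz": 0, "wx": 0, "wy": 0, "wz": 0}])

```text
clock: 13.48
position: [0.4886, -0.1241, 0.2774]
tcp_rot: [-3.138, -0.002, -1.77]
wrist_force: [0.3, 0.8, -1.5]
gripper_width: 0.0642
```

```bash
python3 -c "
from h import *
go(.578,.001,.2,-102)
cv2.imwrite('pics/s9.png',get_image('scene'));cv2.imwrite('pics/t9.png',get_image('top'))
import cv2
s=cv2.imread('pics/s9.png');t=cv2.imread('pics/t9.png')
cv2.imwrite('pics/c9.png',np.hstack([cv2.resize(s[190:290,250:350],(400,400),interpolation=2),cv2.resize(t[120:220,250:350],(400,400),interpolation=2)]))"
```

```text
pos [ 0.4886 -0.1241  0.2774] rpy [-1.7978e+02 -1.3000e-01 -1.0143e+02] F [ 0.3  0.8 -1.5] w 0.0642 t 13.48
tool d mm [-140.5  -62.6   77.3]
rotvec [-0.22 -0.13  0.57]
```

View pics/c9.png

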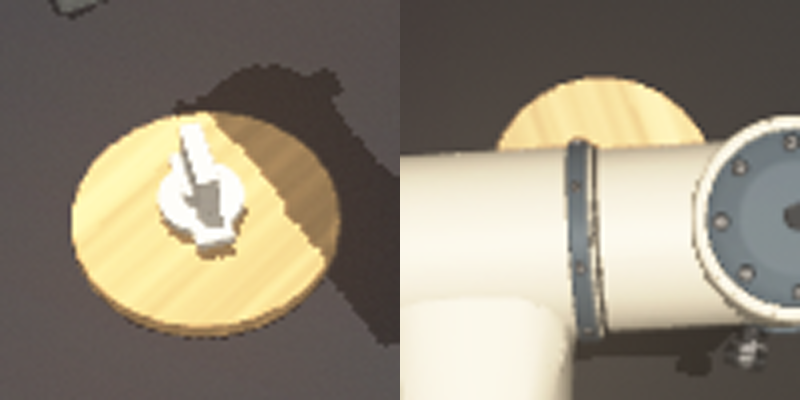

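View pics/s9.png

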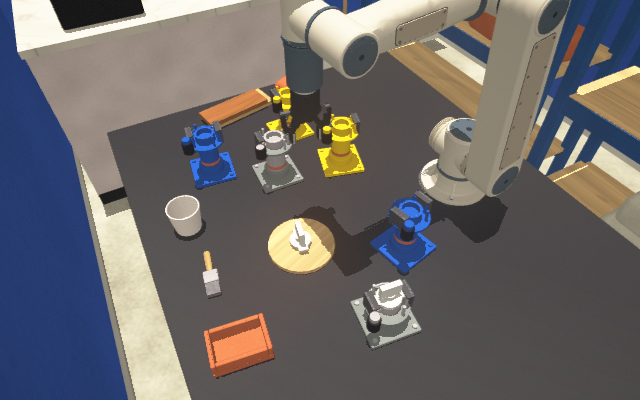

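The cap stands upright near the middle of the bat (scene (300,240)), the short extruder's cap is still on (390,293), and the arm is clear of everything.

```bash
python3 -c "
from plant import *
print(sign_off())"
```

```text
the job is handed in; nothing more can be done
None
```

The tall extruder's cap is off and standing upright, spigot down, near the middle of the bat. I handed the job in at about 13.6 s of the 48 s. No verdict was reported.

- **Button:** I pressed it with the closed fingertips to its stop. Afterwards the pictures showed it flush in its housing, and it stayed down.
- **Cap:** I turned it about 80° anticlockwise, with wrist forces of only a few newtons. It lifted off freely, with a load of about 3.6 N, and I released it on the bat.
- **Last checks:** The final scene picture shows the cap upright on the bat, the short extruder's cap still on its barrel and the arm clear. At release the gripper was within a few millimetres of my estimate of the bat's centre. The last top-camera picture couldn't confirm the placing, because the arm hid most of the bat.
- **Forces:** Pressing the button against its stop peaked at about 46 N vertically (about 51 N in all) through the fingertips. That is well under the 120 N wrist limit. It is over 40 N, but I read that limit as applying to the arm and gripper body, not the fingertips.
- **Disagreements:** My camera estimates of the cap's position differed by 3–5 mm. The bat estimates from the two cameras differed by about 6 mm.

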